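# Pack three interlocking bracket plates flat into the shipping tray

## Task

Pack the three loose aluminium bracket plates (the L, the Z and the small angle plate) into the black packing tray, lugs up, so that all three lie flat on its floor around its corner block and each is let go. Some edges have thin ledges that must lie beneath a neighbour's undercut edge, so turn the plates and choose their order accordingly; leave everything else on the bench where it is.

Things in the scene. Friction and masses are not known exactly. Their poses are not given: they have to be found in the camera images.
- pack_tray: Black plastic tray fixed to the bench, outside 154 (its x) x 119 mm, 18 high, walls and floor 4 thick. Origin: centre of underside, z up. Inside x -73..73, y -55.5..55.5 mm, floor z 4; a fixed grey corner block fills x 38..73, y 20.5..55.5 up to z 16 and stays bare. The plates fill the rest with 6 mm play in all each way, 1.5 mm a gap.
- l_plate: L plate, aluminium, 12 mm thick, 200 g, flat with lug up. Origin: on the underside, under the lug's middle; z up, x along the lug. Outline in mm: limb x -42..63, y -12..23 and limb x -42..-7, y -47..-12. A thin ledge (only z 0..5) sticks out into the L's inner corner: x -5..61, y -21..-12; another plate's undercut edge can lie over it.
- z_plate: Z plate, aluminium, 12 mm thick, 200 g. Origin, axes as l_plate. Outline in mm: limb x -35..0, y -17.5..52.5 and limb x 0..35, y -52.5..17.5. Undercut edge: for x 22..35, y -52.5..17.5 there is material only at z 7..12, so a 5 mm ledge fits beneath. A ledge (only z 0..5) sticks out at x 2..20, y -61.5..-52.5.
- v_plate: Small plate of two equal limbs, 70 x 70 mm, aluminium, 12 mm thick, 150 g. Origin, axes as l_plate. Outline in mm: limb x -28..42, y -12.25..22.75 and limb x -28..7, y -47.25..-12.25. Undercut edge: for x -6..7, y -47.25..-12.25 there is material only at z 7..12, so a 5 mm ledge fits beneath.
- l_lug (a point): Top centre of the L plate's lug, an upright block 30 mm long (plate's x), 10 mm thick (plate's y), from z 12 to 44 mm of the plate, with a dark cross hole: grip it here from above.
- z_lug (a point): Top centre of the Z plate's lug, an upright block 30 mm long (plate's x), 10 mm thick (plate's y), from z 12 to 44 mm of the plate, with a dark cross hole: grip it here from above.
- v_lug (a point): Top centre of the small plate's lug, an upright block 30 mm long (plate's x), 10 mm thick (plate's y), from z 12 to 44 mm of the plate, with a dark cross hole: grip it here from above.
- dropper_bottle: Bystander, to be left alone: small dropper bottle, 32 mm across, 94 mm tall, standing in front of the microscope. Origin: centre of its underside.
- swab_tube: Bystander, to be left alone: clear tube of swabs, 39 mm across, 106 mm tall, standing at the left. Origin: centre of its underside.
- power_meter: Bystander, to be left alone: grey hand-held meter with a display, 144 x 69 x 26 mm, lying at the back left. Origin: centre of its underside.
- parts_tray: Bystander, to be left alone: black shallow tray of small parts, 150 x 66 x 16 mm, at the left of the plates. Origin: centre of its underside.
- coax_adapter: Bystander, to be left alone: brass coaxial adapter, 39 x 14 x 14 mm, lying in front of the microscope's base at the right. Origin: centre of its underside.
- tweezers: Bystander, to be left alone: black tweezers, 127 x 12 x 9 mm, lying in front of the base of the fixed stereo microscope, whose eyepieces reach out overhead to about x 0.53, y 0.3, from 0.24 to 0.41 m above the bench (pass on their near side). Origin: centre of its underside.
- red_box: Bystander, to be left alone: red and white box, 37 x 56 x 23 mm, near the bench's front edge at the right. Origin: centre of its underside.

How it is judged (in metres and radians):
At the end, for the whole second after the job is handed in: All three plates lie at rest inside the tray, flat on its floor: underside of each within 2.5 mm of the inner floor, tilted less than 0.03 rad, lug's foot between the tray's walls (z of l_plate in the frame of pack_tray between 0.001 and 0.0065 m and angle between each of l_plate, z_plate, v_plate's own z axis and vertical below 0.03 rad and linear speed of each of l_plate, z_plate, v_plate below 0.01 m/s and x of l_plate in the frame of pack_tray between -0.073 and 0.073 m and y of l_plate in the frame of pack_tray between -0.0555 and 0.0555 m and z of z_plate in the frame of pack_tray between 0.001 and 0.0065 m and x of z_plate in the frame of pack_tray between -0.073 and 0.073 m and y of z_plate in the frame of pack_tray between -0.0555 and 0.0555 m and z of v_plate in the frame of pack_tray between 0.001 and 0.0065 m and x of v_plate in the frame of pack_tray between -0.073 and 0.073 m and y of v_plate in the frame of pack_tray between -0.0555 and 0.0555 m); the robot touches nothing.
It fails at once if a bystander is shifted by more than 25 mm or knocked over (distance of any of dropper_bottle, swab_tube, power_meter, parts_tray, coax_adapter, tweezers, red_box from where it was at the start of the episode above 0.025 m or angle between any of dropper_bottle, swab_tube, power_meter, parts_tray, coax_adapter, tweezers, red_box's own z axis and vertical above 0.5 rad).
It also fails if it takes over 72 s, if anything falls off the work surface, if the arm or the gripper's body presses on something with over 40 N, if the wrist force passes 120 N, or if a joint passes its speed limit or range.

## Robot

A 6-joint arm with a two-finger parallel gripper is mounted at the origin on a cart in front of the work surface, level with it; the furniture and walls round the work are solid. World frame = base frame: x ahead of the robot, y to its left, z up, the work surface at z = 0. Lengths are in m, angles in degrees, forces in N, time in s.
With the tool pointing down it reaches from about 0.325 to 0.775 m from the base axis. Payload 5.5 kg.
Tool frame: the origin (TCP) lies at the centre of the arm's flange, where the gripper is bolted on; the fingertips stand 182 mm ahead of it and the grasp point (between the pads) lies 163 mm ahead of it; z points along the fingers, y is the line along which they close (so a half turn about z gives the same grasp; the last joint's range is limited). The gripper opens to 88 mm and grips with 3 to 60 N. Pads are 20 mm wide; open, the fingers measure 115 mm over their backs; the gripper's body (75 mm by 178 mm) begins 61 mm behind the grasp point.
Start: joints at [68.428, 5.22, 70.514, -0, 104.267, -3.249], TCP at [0.189, 0.57, 0.405] pointing down, gripper open.
Joint ranges: [-164.24, 164.24], [-49.07, 125.15], [9.68, 141.18], [-86.29, 266.29], [3.28, 154.24], [-151.56, 151.56]. Speed limits (degrees/s): [147.25, 147.25, 172.46, 180, 180, 180].

## Interface

Orientations are given as [roll, pitch, yaw] about the fixed x, y, z axes, in that order (R = Rz(yaw) Ry(pitch) Rx(roll)).
In Python, from station import r, viewer, probe_bus gives the robot as it stands (r), with the cameras (viewer) and the readings (probe_bus). Calls block until the motion is done:
- r.reach(position, orientation): joint-space move of the TCP to a pose.
- r.servo_line(position, rotation=None, speed=0.15): straight line of the TCP; rotation=None keeps the orientation; speed is the mean speed in m/s.
- r.move_joints(angles): joint-space move.
- r.let_go() and r.grab(squeeze=None): open the fingers fully, or close them until they stop; squeeze is the grip in N (None keeps the last).
- r.wait(seconds).
- r.inverse_kinematics(position, orientation): joint angles nearest the present ones, or None.
- probe_bus.sense(): the state.
- viewer.snapshot(name): name is "scene" or "side" or "wrist"; returns a dict with "frame" (400x640x3 uint8, red, green, blue), "fx", "fy", "cx", "cy" (pixels), "R" (3x3) and "t" (3): a world point X has camera coordinates R X + t. Camera axes: x right, y down, z forward; pixel columns grow to the right and rows downward; lengths in m; the calibration is good to about 2 mm. A picture is of the moment at which its call begins. There is no depth.
A pose or a line that the arm cannot do raises r.IKError and nothing moves.
- r.hand_in(): hands the job in; it is judged then, once.
The state is a dict: "clock": time; "joints": joint angles; "joint_vel": joint speeds; "joint_torque": joint torques, N m; "tcp_pos": TCP position; "orientation": TCP orientation; "contact_force": force on the tool from outside, world axes, zero at the start; "torque": the same for the moment, N m; "opening": finger opening in m; "gripper_force": force on a finger pad.
Only numpy, scipy, OpenCV 4.12 (cv2) and the standard library are available. Lean on these libraries where they do the work, as an engineer would, in place of code of your own. Each camera call takes 0.05 s, during which the arm holds its last target. There are 200 camera calls.

## Working session

There is one attempt and no reset: what is moved stays moved. The work goes in short steps, each a Python script; the robot and the scene stay as the last script left them, time stands still between calls to the robot, and variables do not carry over. Pictures are saved under pics/ and viewed, at most 10 in all, crops included, and the job is handed in when it is done.

```bash
mkdir -p pics
python3 - <<'E'
from station import r, viewer, probe_bus
import cv2
for n in ["scene","side"]:
    s=viewer.snapshot(n); cv2.imwrite(f"pics/{n}0.png",s["frame"][:,:,::-1]); 
    print(n,s["fx"],s["cx"],s["cy"],(-s["R"].T@s["t"]).round(3),s["R"].round(2).tolist())
s=viewer.snapshot("wrist");cv2.imwrite("pics/wrist0.png",s["frame"][:,:,::-1])
print(s["fx"],(-s["R"].T@s["t"]).round(3),s["R"].round(2).tolist(),probe_bus.sense())
E
```

```text
scene 408.0338092030459 321.59044819649273 204.23932935033653 [-0.249 -0.884  0.839] [[0.76, -0.65, -0.02], [-0.36, -0.4, -0.84], [0.54, 0.65, -0.54]]
side 513.9016639943355 316.2357649631009 194.55427715844556 [ 0.411 -1.245  1.001] [[0.99, -0.11, -0.01], [-0.07, -0.59, -0.81], [0.09, 0.8, -0.59]]
324.6239684308584 [0.121 0.592 0.384] [[0.32, 0.95, -0.0], [0.92, -0.3, 0.26], [0.24, -0.08, -0.97]] {'clock': 0.15, 'joints': array([ 6.84278770e+01,  5.25447089e+00,  7.05670635e+01,  1.95626936e-03,
        1.04266935e+02, -3.24720831e+00]), 'joint_vel': array([ 0.03385437, -0.17667906, -0.30046472,  0.038285  , -0.11738105,
       -0.05491922]), 'joint_torque': array([ 1.74993707e-03, -4.47044098e+01, -4.06907129e+01,  6.99086976e-02,
        2.74355093e-02, -1.14741788e-04]), 'tcp_pos': array([0.18864349, 0.56962594, 0.40374294]), 'orientation': array([-1.79911780e+02, -6.90491333e-03,  1.61675561e+02]), 'contact_force': array([ 0.59215712, -0.6716977 ,  0.38913822]), 'torque': array([ 0.04112957, -0.03034116, -0.02746665]), 'gripper_force': 0.0, 'opening': 0.08812243620622551}
```

View pics/scene0.png

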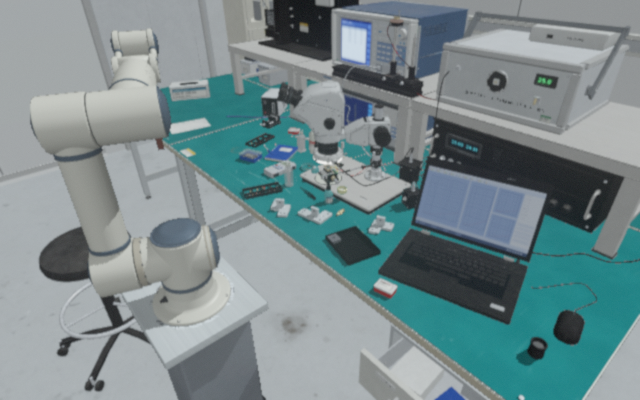

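View pics/side0.png

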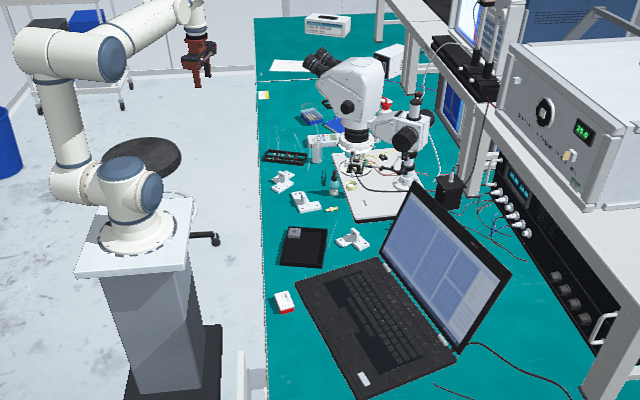

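The scene and side views show three plates, at side px ≈(282,181), (304,202) and (352,240). The tray is at ≈(303,247), with its grey block at (295,233). Next I'll compute rough positions and take wrist views from above.

```bash
cat > h.py <<'E'
from station import r, viewer, probe_bus
import numpy as np, cv2
def ray(s,uv,z):
    "pixels -> world points on plane z"
    uv=np.atleast_2d(np.asarray(uv,float))
    d=np.c_[(uv[:,0]-s["cx"])/s["fx"],(uv[:,1]-s["cy"])/s["fy"],np.ones(len(uv))]@np.asarray(s["R"])
    c=-np.asarray(s["R"]).T@np.asarray(s["t"])
    return c+d*((z-c[2])/d[:,2])[:,None]
def proj(s,X):
    c=np.atleast_2d(X)@np.asarray(s["R"]).T+s["t"]
    return np.c_[s["fx"]*c[:,0]/c[:,2]+s["cx"],s["fy"]*c[:,1]/c[:,2]+s["cy"]]
E
python3 - <<'E'
from h import *
s=viewer.snapshot("side")
print(ray(s,[[282,181],[304,202],[352,240],[303,247],[263,156],[334,180],[334,208],[284,301],[316,148]],0.0).round(3))
q=probe_bus.sense()
print(r.inverse_kinematics([0.42,0.1,0.4],[180,0,161.7]),r.inverse_kinematics([0.42,0.1,0.4],[180,0,90]),r.inverse_kinematics([0.42,0.1,0.4],[180,0,-90]))
# camera in tool frame
from scipy.spatial.transform import Rotation as Ro
w=viewer.snapshot("wrist");T=Ro.from_euler("xyz",q["orientation"],degrees=True).as_matrix()
print((T.T@(-w["R"].T@w["t"]-q["tcp_pos"])).round(3),(w["R"]@T).T.round(3).tolist())
E
```

```text
[[ 0.451  0.213  0.   ]
 [ 0.515  0.084  0.   ]
 [ 0.638 -0.118  0.   ]
 [ 0.492 -0.132  0.   ]
 [ 0.391  0.383  0.   ]
 [ 0.629  0.197  0.   ]
 [ 0.607  0.041  0.   ]
 [ 0.424 -0.332  0.   ]
 [ 0.591  0.417  0.   ]]
[  8.87572215 -20.91831266  94.78565262   0.         106.13266005
 -62.82427785] [ 8.87572215e+00 -2.09183127e+01  9.47856526e+01 -2.54444375e-14
  1.06132660e+02  8.87572215e+00] None
[0.071 0.    0.02 ] [[-0.002, -0.966, -0.257], [1.0, -0.001, -0.001], [0.0, -0.257, 0.966]]
```

Run:
```python
from h import *
r.reach([0.14,0.38,0.41],[180,0,161.7])
r.reach([0.40,0.02,0.41],[180,0,0])
r.reach([0.50,0.02,0.42],[180,0,0])
w=viewer.snapshot("wrist"); cv2.imwrite("pics/w1.png",w["frame"][:,:,::-1]); np.save("w1.npy",w,allow_pickle=True)
print(probe_bus.sense()["clock"],probe_bus.sense()["joints"].round(1))
```

```text
3.2167 [ -1.5  -9.9  83.7   0.  106.3  88.4]
```

View pics/w1.png

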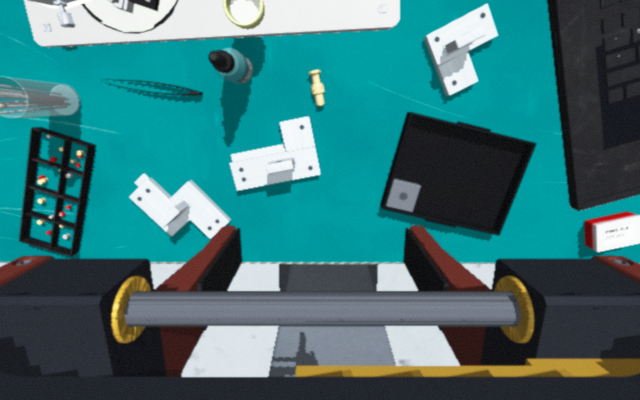

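The wrist view shows Z at ≈(180,207), L at ≈(280,158), V at ≈(460,48) and the tray at ≈(462,175), with the block at its lower-left corner (403,195). Next I'll take a closer view with the camera directly above each one.

```bash
cat >> h.py <<'E'
def mask(im,kind):
    a=im.astype(int); mx=a.max(2); sat=(mx-a.min(2))/np.maximum(mx,1)
    m=((sat<.3)&(mx>95)) if kind=="white" else (mx<75)&(sat<.6)
    m=m.astype(np.uint8)*255
    return cv2.morphologyEx(m,cv2.MORPH_CLOSE,np.ones((7,7) if kind!="white" else (5,5)))
def outline(w,kind,X,z):
    "contour of the blob under world point X; lines refined by fitLine; corners on plane z in mm"
    m=mask(w["frame"],kind); u=proj(w,X)[0]
    cs,_=cv2.findContours(m,cv2.RETR_EXTERNAL,cv2.CHAIN_APPROX_NONE)
    c=max((c for c in cs if cv2.contourArea(c)>500),key=lambda c:cv2.pointPolygonTest(c,tuple(map(float,u)),True))
    P=ray(w,c[:,0],z)[:,:2]*1000
    return m,c,P.astype(np.float32)
E
python3 - <<'E'
from h import *
w=np.load("w1.npy",allow_pickle=True).item()
px=dict(z=(180,207),l=(280,160),v=(458,50),t=(462,175))
tiles=[]
for k,p in px.items():
    X=ray(w,p,.012)[0]
    r.reach([X[0]-.071,X[1],.32],[180,0,0]); r.wait(.3)
    s=viewer.snapshot("wrist"); np.save(f"c_{k}.npy",s,allow_pickle=True)
    m,c,P=outline(s,"black" if k=="t" else "white",X,.018 if k=="t" else .012)
    a=cv2.approxPolyDP(P[:,None],4,True)[:,0]
    print(k,X.round(3),len(c),"rect",cv2.minAreaRect(P),"\n",a.round(1).tolist())
    im=s["frame"][:,:,::-1].copy(); cv2.drawContours(im,[c],-1,(0,0,255),1)
    u=proj(s,X)[0].astype(int); u=(np.clip(u[0],120,520),np.clip(u[1],115,285))
    tiles.append(cv2.resize(im[u[1]-115:u[1]+115,u[0]-120:u[0]+120],(400,300) if 0 else (313,300)))
print(probe_bus.sense()["clock"])
cv2.imwrite("pics/c.png",np.vstack([np.hstack(tiles[:2]),np.hstack(tiles[2:])]))
E
```

```text
z [0.452 0.199 0.012] 324 rect ((451.19207763671875, 202.453369140625), (112.85514068603516, 70.53872680664062), 41.52024841308594) 
 [[465.1000061035156, 260.70001220703125], [413.29998779296875, 215.8000030517578], [433.29998779296875, 186.6999969482422], [410.5, 163.3000030517578], [431.3999938964844, 140.3000030517578], [483.8999938964844, 184.5], [463.3999938964844, 213.1999969482422], [491.1000061035156, 242.5]]
l [0.51  0.072 0.012] 399 rect ((517.3876953125, 82.32270050048828), (70.54110717773438, 105.32044982910156), 11.202621459960938) 
 [[560.2999877929688, 37.20000076293945], [554.2999877929688, 71.5], [528.5999755859375, 68.0], [515.5999755859375, 131.89999389648438], [473.1000061035156, 126.19999694824219], [493.8999938964844, 24.299999237060547]]
v [ 0.632 -0.128  0.012] 292 rect ((632.1962280273438, -138.1464080810547), (70.42804718017578, 70.51676940917969), 26.676307678222656) 
 [[678.0999755859375, -154.1999969482422], [647.5999755859375, -92.4000015258789], [585.5, -123.5999984741211], [600.5999755859375, -152.8000030517578], [633.0, -140.0], [647.5999755859375, -168.60000610351562]]
t [ 0.492 -0.148  0.012] 634 rect ((491.73541259765625, -139.7581024169922), (151.87081909179688, 122.10611724853516), 76.82235717773438) 
 [[565.5, -79.5], [453.1000061035156, -53.400001525878906], [418.8999938964844, -200.1999969482422], [531.2999877929688, -226.5]]
7.7333
```

View pics/c.png

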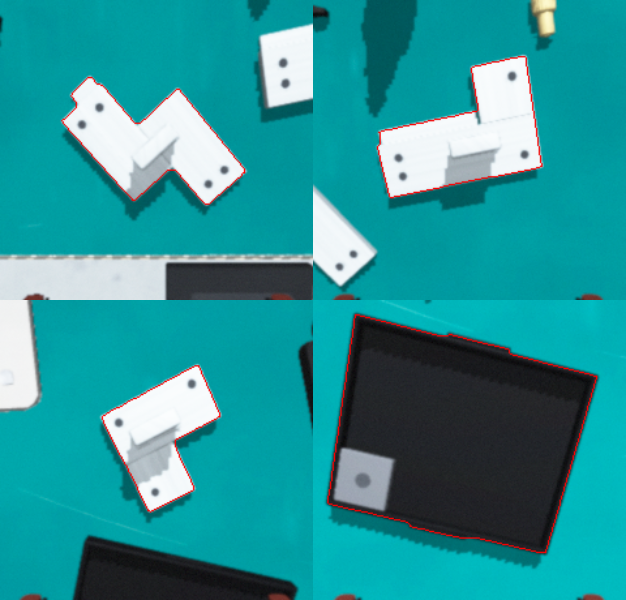

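The contours are clean: Z, L and V are outlined, and the tray has its block at low x, high y. Next I'll fit the edges precisely and measure the camera-mount bias with a half-turned view.

```bash
cat >> h.py <<'E'
POLY=dict(l=[(-42,23),(63,23),(63,-12),(-7,-12),(-7,-47),(-42,-47)],
 z=[(-35,52.5),(0,52.5),(0,17.5),(35,17.5),(35,-52.5),(0,-52.5),(0,-17.5),(-35,-17.5)],
 v=[(-28,22.75),(42,22.75),(42,-12.25),(7,-12.25),(7,-47.25),(-28,-47.25)],
 t=[(-77,59.5),(77,59.5),(77,-59.5),(-77,-59.5)])
SKIP=dict(l=[2],z=[4],v=[],t=[])   # edges hidden by ledges
def rot(a): a=np.radians(a); return np.array([[np.cos(a),-np.sin(a)],[np.sin(a),np.cos(a)]])
def fit(P,k,pose):
    "least squares of contour points to known straight edges -> x,y(mm),yaw(deg), edge growth"
    x=np.array(pose,float); V=np.array(POLY[k],float); tol=8
    for it in range(12):
        Q=(P-x[:2])@rot(x[2]); A=[];b=[]
        for i in range(len(V)):
            if i in SKIP[k]: continue
            a,e=V[i],V[(i+1)%len(V)]-V[i]; L=np.hypot(*e); e=e/L; n=np.array([-e[1],e[0]])  # outward (clockwise)
            s=(Q-a)@e; d=(Q-a)@n
            ok=(s>5)&(s<L-5)&(abs(d)<tol)
            if k=="t" and i in(0,2): ok&=abs(s-L/2)>32   # handle lips
            for q,dd in zip(Q[ok],d[ok]): A.append([n[0],n[1],n[1]*q[0]-n[0]*q[1],1]);b.append(dd)
        A=np.array(A);b=np.array(b); p=np.linalg.lstsq(A,b,rcond=None)[0]
        x[:2]+=rot(x[2])@p[:2]; x[2]+=np.degrees(p[2]); tol=max(2.5,tol*.7)
    return x,p[3],np.std(b-A@p),len(b)
E
cat > m.py <<'E'
from h import *
import json
G=dict(l=(504,92,101.3),z=(451,201,131.5),v=(632,-128,-63.7),t=(492,-140,76.9))
for k in ("l",):  # origin guess from rectangle centre
    G[k]=(*(np.array([517.4,82.3])-rot(101.3)@[10.5,-12]),101.3)
G["v"]=(*(np.array([632.2,-138.1])-rot(-63.7)@[7,-12.25]),-63.7)
def meas(s,k):
    K="black" if k=="t" else "white"; z=.018 if k=="t" else .012
    X=np.r_[np.array(G[k][:2])/1000,z]
    return fit(outline(s,K,X,z)[2],k,G[k])
E
python3 - <<'E'
from m import *
E={k:meas(np.load(f"c_{k}.npy",allow_pickle=True).item(),k) for k in "lzvt"}
for k,v in E.items(): print(k,v)
for k in "tv":
    X=np.array(G[k][:2])/1000
    r.reach([X[0]+.071,X[1],.32],[180,0,180]); r.wait(.3)
    s=viewer.snapshot("wrist"); np.save(f"d_{k}.npy",s,allow_pickle=True)
    print(k,meas(s,k))
print(probe_bus.sense()["clock"])
E
```

```text
l (array([507.6973251 ,  69.79795216, 101.25089524]), np.float64(-0.19046784095038208), np.float64(0.3285343302296259), 267)
z (array([448.59470896, 200.11944748, 131.3568331 ]), np.float64(-0.057963440204815204), np.float64(0.21388553376353858), 220)
v (array([ 639.92642505, -126.47585464,  -63.20559672]), np.float64(-0.11477567723981694), np.float64(0.25031020995184206), 234)
t (array([ 491.90917461, -139.79521062,   76.76807567]), np.float64(-1.4314878302790528), np.float64(0.2776727470089145), 451)
t (array([ 491.74285868, -139.80566067,   76.77276463]), np.float64(-1.4503845097751515), np.float64(0.2928627826548444), 449)
v (array([ 639.93513939, -126.55599401,  -63.30495336]), np.float64(-0.07574668235773717), np.float64(0.24533107181813973), 235)
11.6333
```

```bash
cat > pp.py <<'E'
from m import *
G0=.039; TZ=.163+G0; T=np.array([491.83,-139.80]); TY=76.77
POSE=dict(l=(507.70,69.80,101.25),z=(448.59,200.12,131.36),v=(639.93,-126.52,-63.25+180))
GOAL=dict(l=(-29.5,31,0),z=(-17.5,-17.5,90),v=(43.5,-31.25,0))   # v: tool yaw is plate yaw+180
def show(tag):
    s=probe_bus.sense(); print(tag,round(s["clock"],2),"F",s["contact_force"].round(1),"open",round(s["opening"],4),"p",s["tcp_pos"].round(4))
def pick(k,route=None):
    x,y,a=POSE[k]; x/=1000;y/=1000; o=[180,0,a]; zt=.232 if route else .27
    for p in (route or []): r.reach(p,o)
    if route: r.servo_line([x,y,zt],speed=.2)
    else: r.reach([x,y,zt],o)
    r.servo_line([x,y,TZ],speed=.08); r.grab(40); show("grip "+k)
    if route: 
        r.servo_line([x,y,zt],speed=.1)
        for p in route[::-1]: r.servo_line(p,speed=.2)
    else: r.servo_line([x,y,.29],speed=.15)
def goal(k):
    g=GOAL[k]; return np.r_[(T+rot(TY)@g[:2])/1000], TY+g[2]
def place(k,dx=(0,0)):
    (x,y),a=goal(k); x+=dx[0]; y+=dx[1]
    r.reach([x,y,.29],[180,0,a]); r.servo_line([x,y,TZ+.024],speed=.15); r.wait(.2)
    f0=probe_bus.sense()["contact_force"][2]; z=TZ+.024
    while z>TZ+.0042:
        z=max(z-.004,TZ+.0042); r.servo_line([x,y,z],speed=.04)
        f=probe_bus.sense()["contact_force"][2]-f0
        if abs(f)>10: break
    show(f"down {k} z={z-TZ:.4f} f={f:.1f}")
    return z
def release():
    r.let_go(); p=probe_bus.sense()["tcp_pos"]; r.servo_line([p[0],p[1],.29],speed=.2); show("up")
E
python3 - <<'E'
from pp import *
pick("l"); z=place("l")
if z<TZ+.006: release()
E
```

```text
grip l 15.28 F [ 0.9  0.6 -0.3] open 0.0099 p [0.5077 0.0698 0.202 ]
down l z=0.0042 f=-1.2 18.98 F [ 0.5 -1.2 -2.6] open 0.0096 p [ 0.4549 -0.1614  0.206 ]
up 20.81 F [-0.1 -0.1 -1.5] open 0.0875 p [ 0.4548 -0.1614  0.2893]
```

```bash
cat >> pp.py <<'E'
def check(k,name,view=True):
    "measure placed plate in the tray frame with the camera above its lug"
    (x,y),a=goal(k); pa=a+(180 if k=="v" else 0)
    r.reach([x-.071,y,.30],[180,0,0]); r.wait(.2); s=viewer.snapshot("wrist"); np.save(name+".npy",s,allow_pickle=True)
    cv2.imwrite(f"pics/{name}.png",s["frame"][:,:,::-1])
    P=outline(s,"white",np.array([x,y,.016]),.016)[2]
    f=fit(P,k,(x*1000,y*1000,pa)); print(k,"tray xy",(rot(TY).T@(f[0][:2]-T)).round(2),"goal",GOAL[k],"dyaw",round(f[0][2]-pa,2),f[1:])
E
python3 - <<'E'
from pp import *
check("l","p1"); show("")
E
```

```text
l tray xy [-30.24  32.11] goal (-29.5, 31, 0) dyaw -0.02 (np.float64(0.14715042731625327), np.float64(0.28854562076831874), 288)
 22.22 F [ 0.1 -0.2  0.5] open 0.0878 p [ 0.384  -0.1614  0.2998]
```

View pics/p1.png

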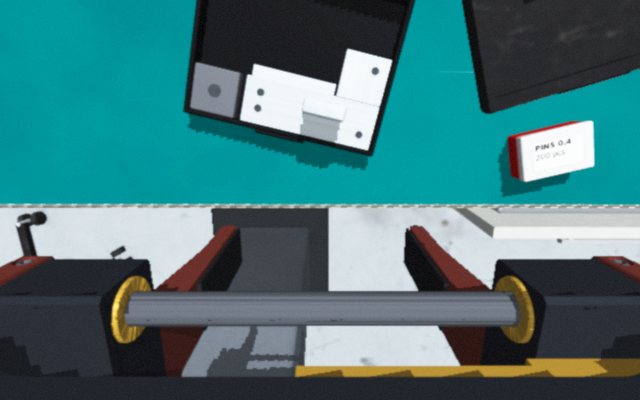

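L lies flat in its corner, ≈1 mm towards the walls, which helps. Z is next, approached low from the near side.

Run:
```python
from pp import *
pick("z",[[.39,.13,.232]]); p=probe_bus.sense()["tcp_pos"]; r.servo_line([p[0],.08,.29],speed=.2)
z=place("z")
if z<TZ+.006: release(); check("z","p2")
```

```text
grip z 25.93 F [-0.1  0.6 -0.3] open 0.0098 p [0.4486 0.2001 0.202 ]
down z z=0.0042 f=-1.0 30.58 F [ 0.   0.6 -2.2] open 0.0097 p [ 0.5048 -0.1608  0.2061]
up 32.41 F [-1.  -0.7 -0.3] open 0.0877 p [ 0.5047 -0.1608  0.2892]
z tray xy [-17.38 -17.31] goal (-17.5, -17.5, 90) dyaw -0.18 (np.float64(0.16158155135827806), np.float64(0.2053455652016536), 173)
```

Run:
```python
from pp import *
pick("v"); z=place("v")
if z<TZ+.006: release(); check("v","p3")
```

```text
grip v 38.88 F [0.2 0.7 0.2] open 0.01 p [ 0.64   -0.1265  0.202 ]
down v z=0.0042 f=0.7 42.34 F [ 0.2  0.1 -1.6] open 0.0097 p [ 0.5322 -0.1046  0.206 ]
up 44.17 F [ 0.4 -0.  -0.9] open 0.0873 p [ 0.5321 -0.1046  0.2892]
v tray xy [ 42.93 -30.22] goal (43.5, -31.25, 0) dyaw -0.08 (np.float64(-0.006297643704424146), np.float64(0.2080124597331331), 153)
```

View pics/p3.png

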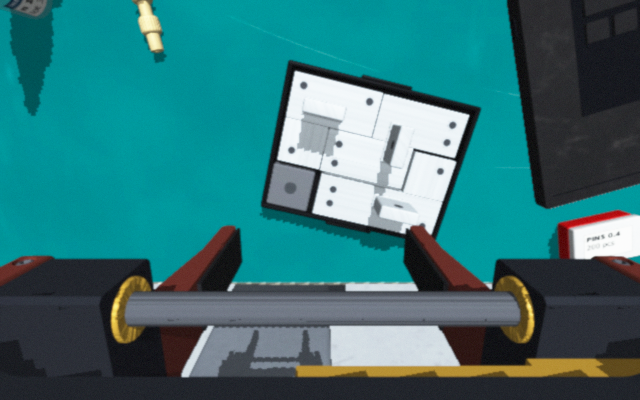

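Run:
```python
from h import *
s=viewer.snapshot("side"); im=s["frame"][:,:,::-1][205:285,255:365]
cv2.imwrite("pics/s3.png",cv2.resize(im,None,fx=6,fy=6,interpolation=cv2.INTER_CUBIC))
```

```text
(no output)
```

View pics/s3.png

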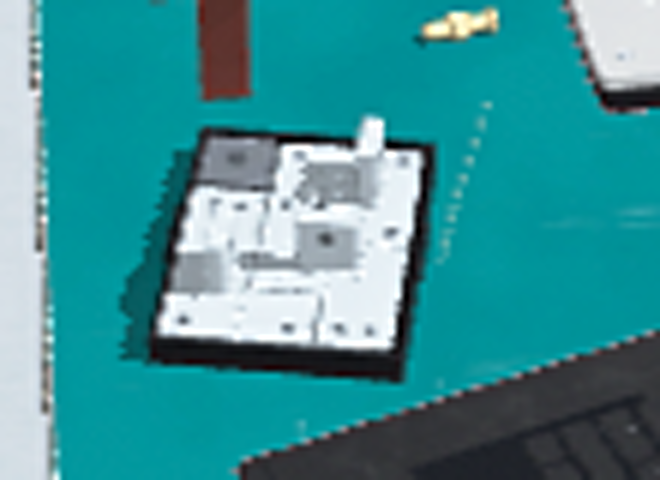

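Both views show all three plates seated around the bare block, at wrist px ≈(370,150), with lugs up. No contact force showed on the way down, so each plate reached the floor, and the gripper is clear. I'm handing in.

Run:
```python
from station import r, viewer, probe_bus
print(r.hand_in(), probe_bus.sense()["clock"])
```

```text
the job is handed in; nothing more can be done
the job is handed in; nothing more can be done
```

I packed the L, then the Z, then the small angle plate into the tray, flat and lugs up around the corner block, let each go, and handed the job in at about 44 s; no verdict was returned.

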